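# Lock a hand cart's drawbar pin with its R-clip

## Task

The hand cart's drawbar pin has worked its way partly out of the fork. Push the pin fully home again, then take the larger R-clip from the wooden block, feel its straight leg into the cross hole at the pin's end and press it down, without forcing it, until the bow springs over the pin. Let go and leave the other things where they are.

Things in the scene. Friction and masses are not known exactly. Their poses are not given: they have to be found in the camera images.
- pin_head (a point): Centre of the outer face of the steel drawbar pin's round head (33 mm across, 8 mm thick), on the fork's +y side. The pin, 24 mm thick, lies level 90 mm above the bench through both lugs of the fork. It slides home along the fork's -y with some 3 N, until the head stops at the fork.
- pin_hole (a point): On the pin's axis, 106 mm from the head's outer face: middle of the 6.4 mm cross hole near the pin's plain end (14 mm beyond). Axes as the fork's; slides but does not turn with the pin. Pin home: 26 mm outside the fork's -y lug. Use has turned the round pin in the fork: the hole's top mouth leans 19 to 35 degrees towards the drawbar (fork +x); a few N of the leg in the mouth turn it upright.
- pin (a joint): How far the pin stands out of its home place, m: 0 is fully home; it starts 0.024 to 0.042 out, where the fork lug covers its cross hole or leaves too little room beside it.
- clip_eye (a point): Centre of the eye of the larger steel R-clip (wire 5 mm, 118 mm long): a double coil 24 mm across, 10 mm thick along y, pinched across its flat sides. It stands leg down in the block, leaning up to 5 degrees, eye 117 mm above the bench. Axes: z up along the straight leg, +x from leg to bow. From the eye the leg's axis is at x = -9.5 mm, its round tip 106 mm down, the bow's foot 79 mm down.
- clip_seat (a point): Point on the axis of the clip's straight leg, 48 mm below the eye, in the middle of the bow's curve: it lies in the middle of the pin's cross hole when the clip is fully home, with the clip's plane square to the pin (its y along the pin), bow to either side.
- bow (a joint): Angle in rad by which the clip's sprung bow is opened: 0 shut, about 0.08 as it rides over the pin, back to 0 once it has sprung round it. It meets the pin some 26 mm before the clip is home; pressing it over takes some 5 to 10 N, then it draws itself home, and resistance rises again past home.
- fork: Green welded drawbar fork, fixed. Origin on the bench under its middle; +x along the drawbar (36 mm square tube, 0.65 m), +y along the pin towards its head, z up. Base plate 150 x 130 x 10 mm; two lugs 44 mm wide, 12 mm thick, outer faces at y = 35 and -35 mm; highest point 112 mm.
- clip_block: Wooden block 56 x 190 x 36 mm, fixed, origin under its centre, y along it. Two holes 6.5 mm wide and 25 mm deep at y = -48 and 48 mm hold the two R-clips, either way round.
- small_clip_eye (a point): Eye of the smaller R-clip (wire 4 mm, 95 mm long), standing in the other hole of the block; leave alone.
- spare_pin: Spare steel pin, 90 mm tall, standing on its 33 mm head, origin under it; leave alone.
- grease_tin: Grey grease tin, 72 mm across, 75 mm tall, origin under it; leave alone.
- hammer: Hammer with wooden handle, 260 mm, lying, origin under its middle; leave alone.
Things that resemble listed ones, but are neither listed nor needed, are in the scene too. Leave any red look-alike of the part that bears clip_eye alone.

How it is judged:
By the outcome, as a careful person would: the job done as asked, in the order asked, and still so for the second after the job is handed in, with the robot touching nothing.
It also fails if it takes over 72 s, if anything falls off the work surface, if the arm or the gripper's body presses on something with over 40 N, if the wrist force passes 120 N, or if a joint passes its speed limit or range.

## Robot

A 6-joint arm with a two-finger parallel gripper is mounted at the origin on the work surface. World frame = base frame: x ahead of the robot, y to its left, z up, the work surface at z = 0. Lengths are in mm, angles in rad, forces in N, time in s.
With the tool pointing down it reaches from about 375 to 900 mm from the base axis. Payload 3.1 kg.
Tool frame: the origin (TCP) lies midway between the tips of the shut fingers; the grasp point (between the pads) lies 19 mm behind it; z points along the fingers, y is the direction in which the jaws open and shut (so a half turn about z gives the same grasp; the last joint's range is limited). The gripper opens to 87 mm and grips with 3 to 60 N. Pads are 19 mm wide; open, the fingers measure 117 mm over their backs; the gripper's body (75 mm by 190 mm) begins 51 mm behind the grasp point.
Start: joints at [-1.306, 0.527, 1.433, -0, 1.181, -0.178], TCP at [268.378, -564.42, 222.548] pointing down, gripper open.
Joint ranges: [-3.08, 3.08], [-0.75, 2.2], [0.22, 2.44], [-1.43, 4.57], [0, 2.65], [-2.85, 2.85]. Speed limits (rad/s): [2.79, 2.79, 3.14, 3.14, 3.14, 3.14].

## Interface

Orientations are given as a unit quaternion [w, x, y, z].
In Python, from workcell import arm gives the robot as it stands.
- The arm moves only by the shell command python3 -m inch 'ROWS' [OPENING]. ROWS is JSON, a list of rows, each a list of 2 entries, a list of its own where there are three numbers: the shift along the tool's x, y, z each as a share of 75 cm, from -1 to 1, then the turn about the tool's z as a share of pi rad, from -1 to 1. A call has 1 to 5 rows; each row is the pose to reach, as a shift and turn from the pose measured when the call began, along the tool's axes at that moment, turning the shorter way round; what a row does not reach only later rows make up. A row lasts 1/12 s, in which the tool goes at most 41.7 mm and 7.16 degrees, less where a joint would pass 70% of its speed; a pose out of reach is approached as far as the arm can. A call with a number of a shift or a turn outside -1 to 1 is refused whole. A call with a gripper value outside its range is refused whole. OPENING is the opening, from 0 (shut) to 1 (fully open), set as the call begins (- or left out, the last holds). The fingers move at their own pace and stop on an object; the grip force is fixed at half the most. Time passes only in rows, so rows that repeat a pose let the fingers close. It gives the time, the measured TCP pose, the force and the opening at its end, in the units of the state.
- arm.state(): the state, without advancing time (a new reading comes with each control period).
- arm.grab_frame(name): name is "scene" or "top"; returns a dict with "color" (420x560x3 uint8, red, green, blue), "mtx" (3x3 intrinsics, pixels), "k1" (the pictures are not rectified: a ray, as slopes to the right and down, at radius r is drawn at 1 + k1 r^2 times it, then the intrinsics apply), "xyz" and "rotation" of the camera in the world. Camera axes: x right, y down, z forward; pixel columns grow to the right and rows downward; lengths in mm; the calibration is good to about 2 mm. A picture is of the moment at which its call begins. There is no depth.
- arm.sign_off(): hands the job in, once; it reports no verdict.
The state is a dict: "time_s": time; "joint_pos": joint angles; "dq": joint speeds; "effort": joint torques, N m; "tcp_pos": TCP position; "eef_rot": TCP orientation; "force": force on the tool from outside, world axes, zero at the start; "moment": the same for the moment, N m; "width": opening from 0.0 (shut) to 1.0 (fully open).
Only numpy, scipy, OpenCV 4.12 (cv2) and the standard library are available. Lean on these libraries where they do the work, as an engineer would, in place of code of your own. Each camera call takes 0.05 s, during which the arm holds its last target. There are 200 camera calls.

## Working session

There is one attempt and no reset: what is moved stays moved. The work goes in short steps, Python scripts to look and compute and a shell command to move; the robot and the scene stay as the last step left them, time stands still between calls to the robot, and variables do not carry over. Pictures are saved under pics/ and viewed, about 8 in all and at most 12, crops included, and the job is handed in when it is done.

```bash
mkdir -p pics; cat > h.py <<'E'
import numpy as np, cv2
from workcell import arm
from scipy.spatial.transform import Rotation as R
def grab(n,save=None):
    f=arm.grab_frame(n); 
    if save: cv2.imwrite('pics/'+save+'.png',f['color'][:,:,::-1])
    return f
def Rm(f):
    r=np.array(f['rotation'],float)
    return r if r.shape==(3,3) else R.from_quat(np.r_[r[1:],r[0]]).as_matrix()
def ray(f,u,v):
    K=np.array(f['mtx']);d=np.array([(u-K[0,2])/K[0,0],(v-K[1,2])/K[1,1]]);s=d.copy()
    for _ in range(20): s=d/(1+f['k1']*(s@s))
    w=Rm(f)@np.r_[s,1]; return np.array(f['xyz'],float),w/np.linalg.norm(w)
def onz(f,u,v,z):
    o,d=ray(f,u,v); return o+d*(z-o[2])/d[2]
def proj(f,p):
    c=Rm(f).T@(np.array(p,float)-np.array(f['xyz'],float)); s=c[:2]/c[2]; s=s*(1+f['k1']*(s@s))
    K=np.array(f['mtx']); return np.array([K[0,0]*s[0]+K[0,2],K[1,1]*s[1]+K[1,2]])
def tri(f,a,g,b):
    o,d=ray(f,*a);p,e=ray(g,*b)
    t=np.linalg.lstsq(np.c_[d,-e],p-o,rcond=None)[0]; x=o+d*t[0];y=p+e*t[1]
    return (x+y)/2,np.linalg.norm(x-y)
def rot():
    q=np.array(arm.state()['eef_rot']); return R.from_quat(np.r_[q[1:],q[0]]).as_matrix()
def shift(p):
    s=arm.state(); return rot().T@(np.array(p)-np.array(s['tcp_pos']))/750
E
python3 - <<'E'
from h import *
import pickle
for n in('scene','top'):
    f=grab(n,n+'0'); pickle.dump(f,open(n+'0.pkl','wb')); print(n,f['mtx'],f['k1'],f['xyz'],f['rotation'])
print(arm.state()); print(rot())
E
```

```text
scene [[458.39920565   0.         287.06669713]
 [  0.         458.39920565 214.33458528]
 [  0.           0.           1.        ]] -0.009325419404029901 [1245.54201434   52.78632336  589.33608219] [-0.27307889  0.56034526  0.69878691 -0.35091019]
top [[518.40488324   0.         277.66215239]
 [  0.         518.40488324 212.82457912]
 [  0.           0.           1.        ]] -0.10384886332701405 [ 527.26498077 -115.62930022 1330.38569448] [-0.029627    0.71553124 -0.69787011  0.01070511]
{'time_s': 0.1, 'joint_pos': array([-1.30550446e+00,  5.28387152e-01,  1.43378928e+00, -2.19336817e-05,
        1.18139037e+00, -1.78475949e-01]), 'dq': array([-0.00192549, -0.00208047, -0.0025181 ,  0.00025592,  0.00023144,
       -0.0008707 ]), 'effort': array([-5.23793369e-04, -4.40984094e+01, -1.77151108e+01,  6.36386708e-02,
        5.34227653e-02, -4.27892883e-05]), 'tcp_pos': array([ 268.19772197, -563.79255091,  221.6561093 ]), 'eef_rot': array([-9.85701721e-04,  9.75483200e-01,  2.20071699e-01, -5.29654468e-05]), 'force': array([-0.26617709, -0.3731339 ,  0.26881895]), 'moment': array([-0.01990525, -0.01504626,  0.00354504]), 'width': 1.000450917678935}
[[ 9.03136889e-01  4.29352386e-01 -5.37183912e-04]
 [ 4.29352595e-01 -9.03134951e-01  1.89975855e-03]
 [ 3.30516298e-04 -1.94638333e-03 -9.99998051e-01]]
```

View pics/scene0.png

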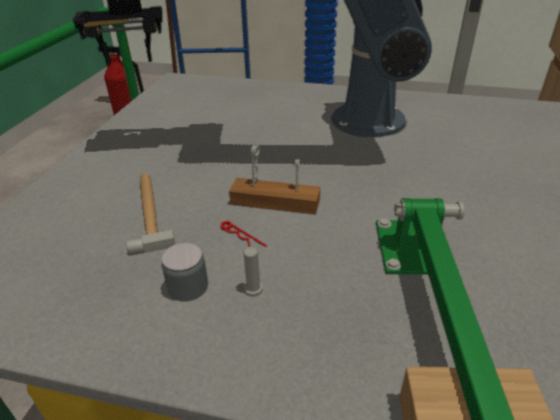

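View pics/top0.png

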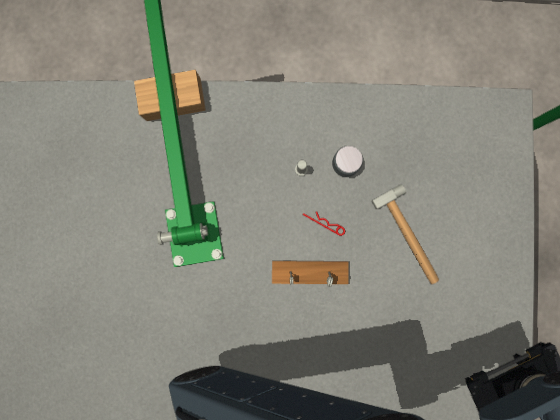

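The scene view shows the fork at right (pin end about (400,209), head about (460,210)), and the block with two clips at (255,150) and (297,162). The top view has the fork at (190,235), pin head at (160,238) and clips at (292,278) and (331,280). I'll enlarge the parts that matter.

```bash
python3 - <<'E'
from h import *
import pickle
a=cv2.imread('pics/scene0.png');b=cv2.imread('pics/top0.png')
c=lambda i,x,y,w,h:cv2.resize(i[y:y+h,x:x+w],(400,300),interpolation=cv2.INTER_CUBIC)
m=np.vstack([np.hstack([c(a,225,140,100,75),c(a,370,190,100,75)]),np.hstack([c(b,262,245,100,75),c(b,145,200,100,75)])])
cv2.imwrite('pics/m0.png',m)
E
```

```text
(no output)
```

View pics/m0.png

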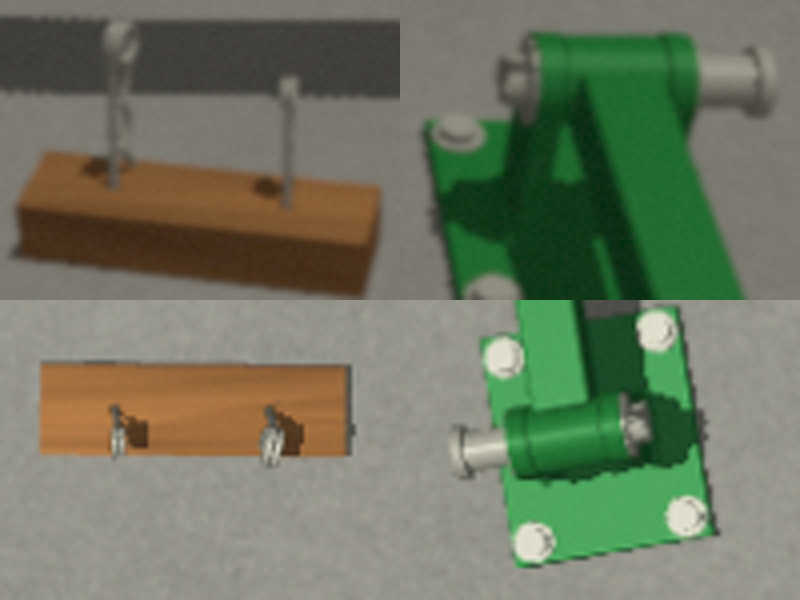

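The larger clip is the right one in the top view (eye at about (330,281), leg hole at about (329.5,273)) and the left one in the scene view (eye at about (255.3,150.5)). Its bow points towards the robot. The pin head is at scene (461.5,210.5) and top (159,237.5), and a shallow end with a slot shows on the fork's -y side.

```bash
python3 - <<'E'
from h import *
import pickle
s=pickle.load(open('scene0.pkl','rb'));t=pickle.load(open('top0.pkl','rb'))
C=lambda x,y,ox,oy:(ox+(x%400)/4,oy+(y%300)/4)
print('eye',tri(s,C(121,42,225,140),t,C(271,444,262,245)))
print('leg@block',onz(t,*C(270,410,262,245),36),onz(s,*C(112,186,225,140),36))
print('small eye',tri(s,C(290,88,225,140),t,C(118,442,262,245)))
print('blk',[onz(t,*C(x,y,262,245),36)[:2].round(1) for x,y in((41,364),(349,366),(349,455),(41,455))])
print('head',tri(s,C(769,82,370,190),t,C(453,450,145,200)),onz(t,*C(453,450,145,200),90))
print('pinend',onz(t,*C(649,420,145,200),90))
B=np.array([onz(t,*C(x,y,145,200),13)[:2] for x,y in((504,357),(657,330),(687,516),(533,542))]);print(B,B.mean(0))
e=(B[0]+B[1]-B[2]-B[3]);g=(B[0]+B[3]-B[1]-B[2]);print(np.degrees(np.arctan2(e[1],e[0])),np.degrees(np.arctan2(-g[0],g[1])))
# green mask plate corners + drawbar
im=t['color'];hsv=cv2.cvtColor(im,cv2.COLOR_RGB2HSV);
q=[onz(t,u,v,85) for u,v in((154.0,0),(170.5,135),(182,215))];print('bar',q)
print('tin',onz(t,349,160,75),'spare',onz(t,302,165,90), 'red',onz(t,325,223,3))
E
```

```text
eye (array([ 439.88679826, -206.44129843,  117.54333288]), np.float64(2.3558389355343508))
leg@block [ 455.40346681 -212.66163083   36.        ] [ 454.16074041 -210.72503576   36.        ]
small eye (array([ 437.39853949, -117.12009455,   99.09447701]), np.float64(3.042325897046779))
blk [array([480.3, -69.6]), array([ 483.9, -261.2]), array([ 428.7, -262.3]), array([423.8, -71.1])]
head (array([530.95011918, 206.6366741 ,  91.55818179]), np.float64(2.2482610985586566)) [530.9144064  205.87999325  90.        ]
pinend [552.20699061  86.87067306  90.        ]
[[591.75217856 194.76875113]
 [611.47843891  96.19635149]
 [493.26305287  73.10906041]
 [473.80649411 171.74763646]] [542.57504111 133.95544987]
11.047530064518872 11.237455895141101
bar [array([1132.83974576,  247.41248658,   85.        ]), array([783.17666984, 187.03212309,  85.        ]), array([587.06730758, 150.66628006,  85.        ])]
tin [ 731.80287634 -251.80346479   75.        ] spare [ 714.52858387 -137.19005232   90.        ] red [ 579.50368105 -200.92351462    3.        ]
```

Everything agrees: fork yaw about 10.5°, pin about 28 mm out, eye height 117.5 mm. I'll write a helper that works out the rows, then set off.

```bash
cat > go.py <<'E'
import sys
from h import *
x,y,z,yaw=map(float,sys.argv[1:5])
M=rot(); d=shift([x,y,z]); cy=np.degrees(np.arctan2(M[1,0],M[0,0]))
s=arm.state(); print('row [[%.4f,%.4f,%.4f],%.4f]'%(*d,(((cy-yaw)+180)%360-180)/180),'dist %.0f'%(np.linalg.norm(d)*750),'t',s['time_s'],'F',s['force'].round(1))
E
python3 go.py 400 -150 222 10.5; python3 -m inch '[[[0,0,0],0]]' 0 
```

```text
row [[0.3956,-0.4228,0.0005],0.0829] dist 434 t 0.1 F [-0.3 -0.4  0.3]
time_s: 0.18
tcp_pos: [268.1, -563.5, 221.2]
eef_rot: [-0.001, 0.975, 0.22, -0.0]
force: [0.9, 0.6, 0.2]
width: 0.973
```

```bash
for i in 1; do python3 -m inch '[[[0.396,-0.423,0],0.083],[[0.396,-0.423,0],0.083],[[0.396,-0.423,0],0.083],[[0.396,-0.423,0],0.083],[[0.396,-0.423,0],0.083]]' 0; done; python3 go.py 522 252 200 10.5;
```

```text
time_s: 0.6
tcp_pos: [331.4, -363.3, 221.7]
eef_rot: [-0.002, 0.996, 0.091, -0.0]
force: [1.1, 0.1, -0.1]
width: 0.628
row [[0.3985,-0.7607,0.0316],-0.0004] dist 644 t 0.6 F [ 1.1  0.1 -0.1]
```

```bash
python3 -m inch '[[[0.3985,-0.7607,0.0316],0],[[0.3985,-0.7607,0.0316],0],[[0.3985,-0.7607,0.0316],0],[[0.3985,-0.7607,0.0316],0],[[0.3985,-0.7607,0.0316],0]]' 0 >/dev/null; python3 go.py 522 252 200 10.5
```

```text
row [[0.2695,-0.5150,0.0216],-0.0006] dist 436 t 1.0167 F [ 1.2 -0.6 -0. ]
```

```bash
python3 -m inch '[[[0.2695,-0.515,0.0216],0],[[0.2695,-0.515,0.0216],0],[[0.2695,-0.515,0.0216],0],[[0.2695,-0.515,0.0216],0],[[0.2695,-0.515,0.0216],0]]' 0 >/dev/null; python3 go.py 522 252 200 10.5
```

```text
row [[0.1410,-0.2687,0.0113],-0.0006] dist 228 t 1.4333 F [ 0.9 -0.8  0.4]
```

```bash
python3 -m inch '[[[0.141,-0.2687,0.0113],0],[[0.141,-0.2687,0.0113],0],[[0.141,-0.2687,0.0113],0],[[0.141,-0.2687,0.0113],0],[[0.141,-0.2687,0.0113],0]]' 0 >/dev/null; python3 go.py 522 252 82 10.5
```

```text
row [[0.0129,-0.0218,0.1580],-0.0004] dist 120 t 1.85 F [ 0.2 -0.2 -0.2]
```

```bash
python3 -m inch '[[[0.0129,-0.0218,0.05],0],[[0.0129,-0.0218,0.1],0],[[0.0129,-0.0218,0.158],0],[[0.0129,-0.0218,0.158],0],[[0.0129,-0.0218,0.158],0]]' 0; python3 go.py 522 252 82 10.5; python3 - <<'E'
from h import *
a=grab('scene');b=grab('top')
c=lambda i,x,y,w,h:cv2.resize(i['color'][y:y+h,x:x+w,::-1],(400,300),interpolation=cv2.INTER_CUBIC)
cv2.imwrite('pics/m1.png',np.hstack([c(a,380,150,140,105),c(b,110,180,120,90)]))
E
```

```text
time_s: 2.27
tcp_pos: [519.4, 251.4, 79.3]
eef_rot: [-0.001, 0.996, 0.091, -0.004]
force: [-0.9, 0.1, 0.1]
width: 0.002
row [[0.0035,-0.0002,-0.0036],-0.0004] dist 4 t 2.2667 F [-0.9  0.1  0.1]
```

View pics/m1.png

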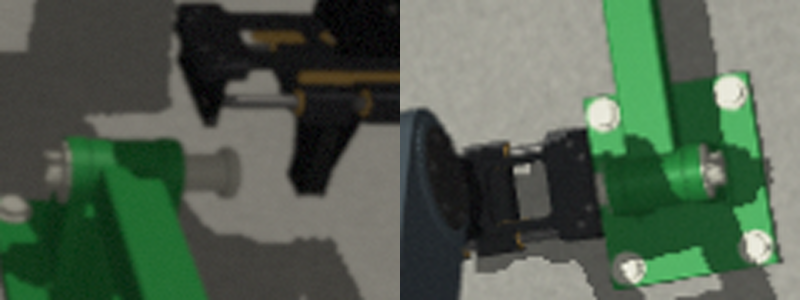

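The shut fingers at (310,190) in the left half stand clear beyond the head, which is at (235,170) and level with them. I'll push.

```bash
python3 -m inch '[[[0.0035,0.01,-0.0036],0],[[0.0035,0.02,-0.0036],0],[[0.0035,0.03,-0.0036],0],[[0.0035,0.04,-0.0036],0],[[0.0035,0.045,-0.0036],0]]'; python3 -m inch '[[[0,0.004,0],0],[[0,0.008,0],0],[[0,0.012,0],0],[[0,0.016,0],0],[[0,0.020,0],0]]'
```

```text
time_s: 2.78
tcp_pos: [532.8, 217.8, 87.6]
eef_rot: [-0.002, 0.996, 0.09, 0.002]
force: [-0.4, 0.2, 0.5]
width: 0.004
time_s: 3.2
tcp_pos: [535.5, 203.4, 87.7]
eef_rot: [-0.002, 0.996, 0.09, 0.002]
force: [-0.6, 3.9, 1.4]
width: 0.007
```

```bash
python3 -m inch '[[[0,0.004,0],0],[[0,0.008,0],0],[[0,0.012,0],0],[[0,0.012,0],0]]'
```

```text
time_s: 3.53
tcp_pos: [537.4, 193.9, 87.6]
eef_rot: [-0.002, 0.996, 0.09, 0.002]
force: [0.6, 2.2, 1.0]
width: 0.006
```

```bash
python3 -m inch '[[[0,0.004,0.004],0],[[0,0.008,0.006],0],[[0,0.012,0.006],0],[[0,0.012,0.006],0]]';python3 -m inch '[[[0,0.004,0],0],[[0,0.008,0],0],[[0,0.012,0],0],[[0,0.012,0],0]]'
```

```text
time_s: 3.87
tcp_pos: [538.7, 188.6, 83.2]
eef_rot: [-0.005, 0.996, 0.088, 0.002]
force: [-2.5, 16.2, 3.1]
width: 0.005
time_s: 4.2
tcp_pos: [538.7, 188.6, 83.3]
eef_rot: [-0.013, 0.996, 0.084, 0.002]
force: [-3.5, 33.2, 3.0]
width: 0.007
```

Pin stopped hard (33 N, no movement), so it is home. I'll back off and go to the clip.

```bash
python3 -m inch '[[[0,-0.02,0],0],[[0,-0.05,0],0],[[0,-0.05,-0.05],0],[[0,-0.05,-0.12],0],[[0,-0.05,-0.18],0]]' 0.4; python3 go.py 440 -206 200 1
```

```text
time_s: 4.62
tcp_pos: [531.0, 221.5, 204.4]
eef_rot: [-0.012, 0.996, 0.085, 0.0]
force: [0.5, -0.3, -0.2]
width: 0.298
row [[-0.2161,0.5411,-0.0076],0.0487] dist 437 t 4.6167 F [ 0.5 -0.3 -0.2]
```

```bash
python3 -m inch '[[[-0.2161,0.5411,-0.0076],0.0487],[[-0.2161,0.5411,-0.0076],0.0487],[[-0.2161,0.5411,-0.0076],0.0487],[[-0.2161,0.5411,-0.0076],0.0487],[[-0.2161,0.5411,-0.0076],0.0487]]' 0.4;  python3 go.py 440 -206 200 1
```

```text
time_s: 5.03
tcp_pos: [487.2, 16.2, 202.3]
eef_rot: [-0.011, 1.0, 0.009, -0.001]
force: [0.2, -1.2, 0.6]
width: 0.398
row [[-0.0683,0.2950,-0.0034],0.0003] dist 227 t 5.0333 F [ 0.2 -1.2  0.6]
```

```bash
python3 -m inch '[[[-0.0683,0.295,-0.0034],0],[[-0.0683,0.295,-0.0034],0],[[-0.0683,0.295,-0.0034],0],[[-0.0683,0.295,-0.0034],0],[[-0.0683,0.295,-0.0034],0]]' 0.4; python3 -m inch '[[[0,0.037,0],0],[[0,0.037,0],0]]'; python3 - <<'E'
from h import *
import pickle
a=grab('scene');b=grab('top')
pickle.dump((a,b),open('p2.pkl','wb'))
c=lambda i,x,y,w,h:cv2.resize(i['color'][y:y+h,x:x+w,::-1],(400,300),interpolation=cv2.INTER_CUBIC)
m=np.vstack([np.hstack([c(a,225,110,120,90),c(a,370,180,100,75)]),np.hstack([c(b,262,245,100,75),c(b,145,200,100,75)])])
cv2.imwrite('pics/m2.png',m)
E
python3 go.py 440 -206 98 1
```

```text
time_s: 5.45
tcp_pos: [442.9, -187.6, 199.8]
eef_rot: [-0.011, 1.0, 0.009, -0.002]
force: [1.0, 0.7, 0.7]
width: 0.397
time_s: 5.62
tcp_pos: [443.4, -222.8, 198.9]
eef_rot: [-0.008, 1.0, 0.006, -0.001]
force: [0.9, -0.3, -0.0]
width: 0.4
row [[-0.0023,-0.0117,0.1343],-0.0006] dist 101 t 5.7167 F [-0.4  0.7 -0. ]
```

View pics/m2.png

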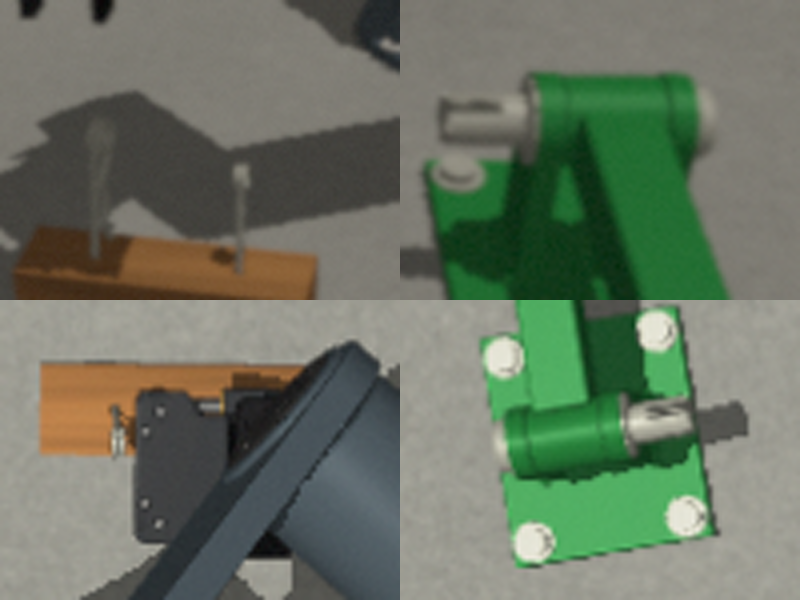

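Pin is home: the head sits against the fork and the cross hole shows at scene crop (475,105). The tool is above the clip, needing about 16 mm towards +y. I'll descend and close.

```bash
python3 -m inch '[[[-0.0023,-0.021,0.02],0],[[-0.0023,-0.021,0.06],0],[[-0.0023,-0.021,0.1],0],[[-0.0023,-0.021,0.1343],0],[[-0.0023,-0.021,0.1343],0]]'; python3 -m inch '[[[0,0,0],0],[[0,0,0],0]]'; python3 go.py 440 -206 98 1;python3 - <<'E'
from h import *
a=grab('scene');
c=lambda i,x,y,w,h:cv2.resize(i['color'][y:y+h,x:x+w,::-1],(640,480),interpolation=cv2.INTER_CUBIC)
cv2.imwrite('pics/m3.png',c(a,215,110,120,90))
E
```

```text
time_s: 6.13
tcp_pos: [436.6, -195.3, 94.3]
eef_rot: [-0.014, 1.0, 0.009, -0.007]
force: [-0.1, 1.0, -0.3]
width: 0.396
time_s: 6.3
tcp_pos: [436.4, -194.3, 94.6]
eef_rot: [-0.015, 1.0, 0.01, -0.008]
force: [0.5, -0.1, -1.0]
width: 0.402
row [[0.0045,0.0156,-0.0050],0.0007] dist 13 t 6.3 F [ 0.5 -0.1 -1. ]
```

View pics/m3.png

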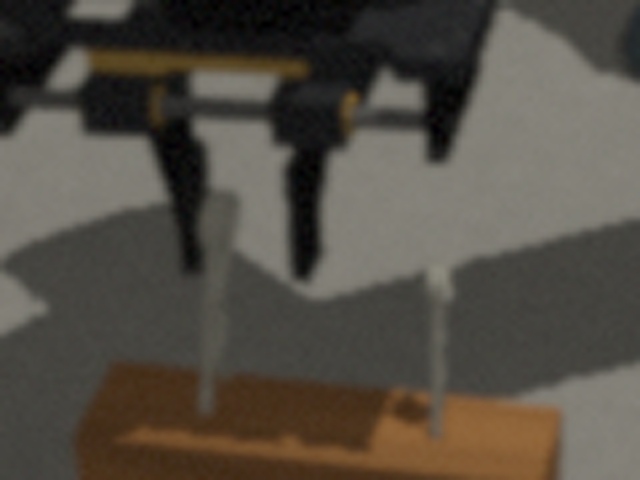

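The clip stands between the fingers, about 11 mm off centre towards -y (eye (218,205), finger tips (192,270) and (303,275)). I'll correct and close.

```bash
python3 -m inch '[[[0.0045,0.007,-0.003],0],[[0.0045,0.0155,-0.003],0],[[0.0045,0.0155,-0.003],0]]' 0.4; python3 -m inch '[[[0,0,0],0],[[0,0,0],0],[[0,0,0],0],[[0,0,0],0],[[0,0,0],0]]' 0;python3 -m inch '[[[0,0,0],0],[[0,0,0],0]]' 0
```

```text
time_s: 6.6
tcp_pos: [442.4, -208.8, 98.6]
eef_rot: [-0.012, 1.0, 0.009, -0.005]
force: [-0.7, -0.8, -0.6]
width: 0.398
time_s: 7.02
tcp_pos: [442.3, -208.9, 98.5]
eef_rot: [-0.012, 1.0, 0.009, -0.005]
force: [-0.0, -2.6, -0.0]
width: 0.112
time_s: 7.18
tcp_pos: [442.7, -209.6, 98.6]
eef_rot: [-0.011, 1.0, 0.01, -0.005]
force: [-0.9, -2.1, -1.0]
width: 0.109
```

Width 9.5 mm, so the eye is held. Lift slowly out of the block.

```bash
python3 -m inch '[[[0,0,-0.01],0],[[0,0,-0.025],0],[[0,0,-0.04],0],[[0,0,-0.08],0],[[0,0,-0.12],0]]' 0; python3 -m inch '[[[0,0,-0.04],0],[[0,0,-0.06],0],[[0,0,-0.06],0]]' 0; python3 go.py 543 60 235 10.5
```

```text
time_s: 7.6
tcp_pos: [442.1, -210.0, 188.8]
eef_rot: [-0.013, 1.0, 0.01, -0.006]
force: [0.9, -0.4, -0.4]
width: 0.111
time_s: 7.85
tcp_pos: [444.3, -212.0, 237.6]
eef_rot: [-0.011, 1.0, 0.01, -0.004]
force: [0.4, -0.5, -0.1]
width: 0.114
row [[0.1386,-0.3599,0.0106],-0.0522] dist 289 t 7.85 F [ 0.4 -0.5 -0.1]
```

```bash
python3 -m inch '[[[0.1386,-0.362,0.01],-0.0522],[[0.1386,-0.362,0.01],-0.0522],[[0.1386,-0.362,0.01],-0.0522],[[0.1386,-0.362,0.01],-0.0522],[[0.1386,-0.362,0.01],-0.0522]]' 0; python3 go.py 546.5 72.5 220 10.5
```

```text
time_s: 8.27
tcp_pos: [513.4, -13.3, 233.8]
eef_rot: [-0.012, 0.996, 0.091, -0.004]
force: [1.0, 0.1, 0.5]
width: 0.114
row [[0.0643,-0.1040,0.0206],-0.0002] dist 93 t 8.2667 F [1.  0.1 0.5]
```

```bash
python3 -m inch '[[[0.0643,-0.104,0.0206],0],[[0.0643,-0.104,0.0206],0],[[0.0643,-0.104,0.0206],0],[[0.0643,-0.104,0.0206],0]]' 0;python3 -m inch '[[[0,0,0],0],[[0,0,0],0]]' 0; python3 go.py 546.5 72.5 220 10.5; python3 - <<'E'
from h import *
import pickle
a=grab('scene');b=grab('top');pickle.dump((a,b),open('p4.pkl','wb'))
a0,b0=pickle.load(open('p2.pkl','rb'))
c=lambda i,x,y,w,h:cv2.resize(i['color'][y:y+h,x:x+w,::-1],(400,300),interpolation=cv2.INTER_CUBIC)
d=cv2.resize(a['color'][115:265,340:440,::-1],(400,600),interpolation=cv2.INTER_CUBIC)
m=np.hstack([d,np.vstack([c(a0,370,195,48,36),c(b0,190,210,48,36)])])
cv2.imwrite('pics/m4.png',m)
E
```

```text
time_s: 8.6
tcp_pos: [545.3, 76.0, 218.1]
eef_rot: [-0.013, 0.996, 0.094, -0.006]
force: [-0.4, -0.2, -0.1]
width: 0.108
time_s: 8.77
tcp_pos: [543.9, 75.6, 217.0]
eef_rot: [-0.013, 0.995, 0.094, -0.008]
force: [0.5, 0.0, -0.1]
width: 0.116
row [[0.0025,0.0045,-0.0041],0.0013] dist 5 t 8.7667 F [ 0.5  0.  -0.1]
```

View pics/m4.png

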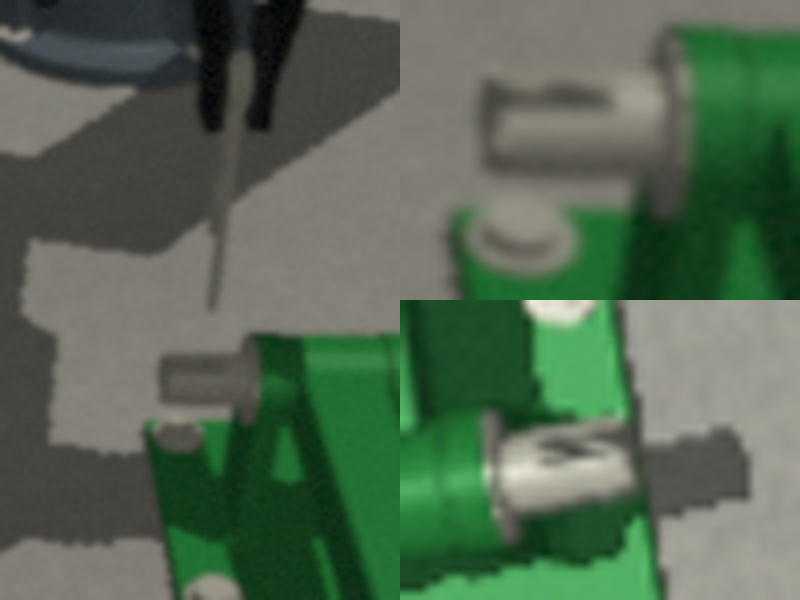

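The leg tip shows at scene px (392.8,192) with the leg slanted in y, and the hole mouth at about the expected place. I'll check the numbers.

```bash
python3 - <<'E'
from h import *
import pickle
a,b=pickle.load(open('p4.pkl','rb'));a0,b0=pickle.load(open('p2.pkl','rb'))
tip=(340+211/4,115+308/4); top=(340+240/4,115+55/4)
print('tip z130',onz(a,*tip,130), 'z127',onz(a,*tip,127))
P=onz(a,*tip,130); print('vertical above tip at eye h',proj(a,P+[0,0,106]),'seen line point',top, 'eye z236 pt on ray', onz(a,*top,222))
M=rot();print('tool x,y,z',M.T.round(3),'eye exp', (np.array(arm.state()['tcp_pos'])-19*M[:,2]).round(1))
fx=np.array([.983,.182,0]);fy=np.array([-.182,.983,0]);c=np.array([542.6,134,0])
def show(n,p): 
    u=proj(a0,p);v=proj(b0,p); print(n,p.round(1),'sceneCrop',((u-[370,195])*8.333+[400,0]).round(),'topCrop',((v-[190,210])*8.333+[400,300]).round())
ax=c+1.3*fx+[0,0,90]
show('end',ax-75*fy); show('hole c',ax-61*fy); show('flange',ax-37*fy)
for t in (19,27,35): 
    r=np.radians(t);show('mouth%d'%t,ax-61*fy+12*np.sin(r)*fx+[0,0,12*np.cos(r)])
for s in(-12,12): show('edge x%d'%s,ax-70*fy+s*fx)
show('top edge',ax-70*fy+[0,0,12])
for n,(u,v) in dict(end_top=(632,457),lo=(625,493),up=(625,425)).items(): print(n,onz(b0,190+(u-400)/8.333,210+(v-300)/8.333,90))
E
```

```text
tip z130 [554.51329734  80.53056713 130.        ] z127 [550.00007438  80.71176938 127.        ]
vertical above tip at eye h [401.05896869 138.11013298] seen line point (400.0, 128.75) eye z236 pt on ray [492.30421953  78.80200947 222.        ]
tool x,y,z [[ 0.983  0.185 -0.011]
 [ 0.184 -0.982 -0.027]
 [-0.016  0.025 -1.   ]] eye exp [545.   74.2 236.8]
end [557.5  60.5  90. ] sceneCrop [472. 123.] topCrop [635. 451.]
hole c [555.   74.3  90. ] sceneCrop [537. 124.] topCrop [587. 458.]
flange [550.6  97.9  90. ] sceneCrop [648. 126.] topCrop [506. 471.]
mouth19 [558.8  75.  101.3] sceneCrop [546.  93.] topCrop [579. 444.]
mouth27 [560.3  75.3 100.7] sceneCrop [546. 100.] topCrop [579. 438.]
mouth35 [561.7  75.5  99.8] sceneCrop [547. 107.] topCrop [579. 434.]
edge x-12 [544.8  63.2  90. ] sceneCrop [489.  91.] topCrop [624. 494.]
edge x12 [568.4  67.6  90. ] sceneCrop [502. 157.] topCrop [612. 412.]
top edge [556.6  65.4 102. ] sceneCrop [502.  79.] topCrop [612. 452.]
end_top [555.65846245  61.31889152  90.        ]
lo [545.2278171   63.02200533  90.        ]
up [564.8380498   63.64408122  90.        ]
```

Clip is aligned with the pads. Relative to the mouth the tip needs about -2 mm along fork y and +2 mm along fork x. I'll descend to just above, then feel.

```bash
python3 -m inch '[[[0.0027,0.0037,0.01],0],[[0.0027,0.0037,0.02],0],[[0.0027,0.0037,0.027],0],[[0.0027,0.0037,0.027],0]]' 0; python3 -m inch '[[[0,0,0.002],0],[[0,0,0.004],0],[[0,0,0.006],0],[[0,0,0.008],0],[[0,0,0.008],0]]'
```

```text
time_s: 9.2
tcp_pos: [545.6, 72.2, 195.7]
eef_rot: [-0.013, 0.996, 0.092, -0.009]
force: [0.4, 0.4, -0.7]
width: 0.112
time_s: 9.62
tcp_pos: [545.4, 72.5, 189.6]
eef_rot: [-0.013, 0.996, 0.092, -0.009]
force: [0.5, -0.8, -1.2]
width: 0.11
```

```bash
python3 -m inch '[[[0,0,0.0015],0],[[0,0,0.003],0],[[0,0,0.0045],0],[[0,0,0.0045],0]]'; python3 - <<'E'
from h import *
import pickle
a=grab('scene');pickle.dump(a,open('p5.pkl','wb'))
cv2.imwrite('pics/m5.png',cv2.resize(a['color'][180:240,360:440,::-1],(800,600),interpolation=cv2.INTER_CUBIC))
E
```

```text
time_s: 9.95
tcp_pos: [545.3, 72.7, 186.0]
eef_rot: [-0.014, 0.996, 0.092, -0.009]
force: [0.0, 0.2, -0.5]
width: 0.11
```

View pics/m5.png

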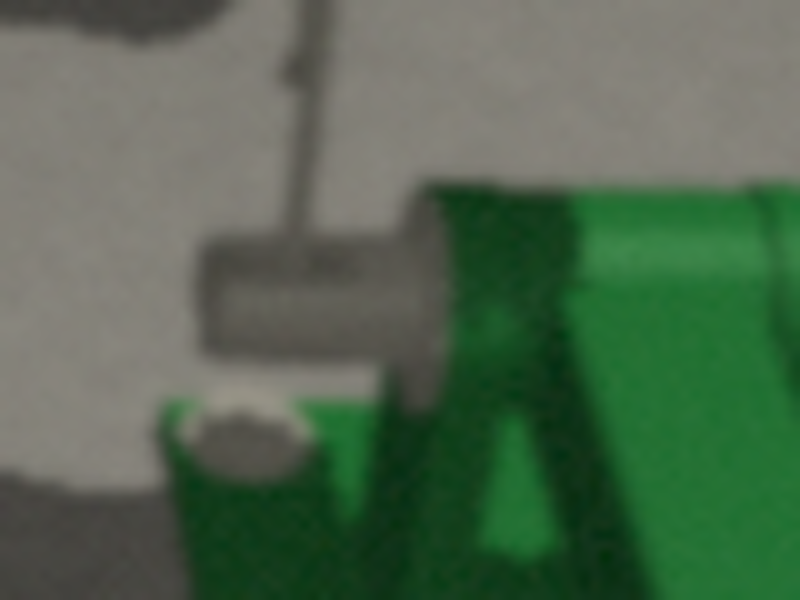

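The tip is just at the top of the pin, at about (298,240), with a dark mark at (335,262). I need a better look at the hole in the clean pictures, so I'll enlarge those with stretched contrast.

```bash
python3 - <<'E'
from h import *
import pickle
a0,b0=pickle.load(open('p2.pkl','rb'));a5=pickle.load(open('p5.pkl','rb'))
def e(i,x,y,lo,hi):
    g=cv2.cvtColor(i['color'],cv2.COLOR_RGB2GRAY)[y:y+18,x:x+24].astype(float)
    g=np.clip((g-lo)/(hi-lo),0,1)*255
    return cv2.resize(g.astype(np.uint8),(400,300),interpolation=cv2.INTER_NEAREST)
m=np.vstack([np.hstack([e(a0,376,198,30,190),e(a5,376,198,40,130)]),np.hstack([e(b0,200,222,30,230),e(b0,200,222,30,230)*0])])
cv2.imwrite('pics/m6.png',m)
g=cv2.cvtColor(b0['color'],cv2.COLOR_RGB2GRAY);print(g[222:236,202:222])
g=cv2.cvtColor(a0['color'],cv2.COLOR_RGB2GRAY);print(g[202:218,378:402])
E
```

```text
[[ 50  55  55  53  68  97 131 139 140 137 138 138 137 139 136  87  77 142
  150 149]
 [ 48  43  44  50  58  63  87  94  94 127 139 139 125 125 154  94  78 145
  151 149]
 [ 53  41  38  44  50  50  58  72  79 110 132 139 135 143 135  83  79 142
  154 154]
 [ 62  55  63  82 109 118 125 135 140 142 140 128 118 115  96  76  73 142
  156 155]
 [ 79 113 128 138 141 128 115 115 122 127 120 103  89  83  77  76  72 141
  157 156]
 [129 155 161 166 136 100  88  83  87 104 132 151 145 126 101  80  74 103
  112 111]
 [150 174 178 179 170 150 135 112  85  87 108 129 144 166 148 102  69  77
   82  82]
 [164 192 196 204 178 139 137 146 167 184 195 195 185 186 165 112  67  76
   82  80]
 [194 224 222 219 208 198 187 184 187 190 191 190 182 177 169 133  77  78
   82  80]
 [182 209 204 199 196 191 184 180 176 173 171 171 169 167 165 142  86  73
   83  84]
 [162 179 177 174 173 170 168 166 162 161 158 158 155 144 124 108  82  66
   82  83]
 [125 153 163 162 157 155 152 151 144 129 115 113 117 105  87  73  68  62
   81  85]
 [100 129 144 140 135 129 117 103  98  84  75  69  77  72  67  64  59  54
   79 
[... 1007 characters left out ...]
05  89 105 118 120 119 118 119 119 118 119 117 118 118 117 116 119
  118 119 118 116 111  99]
 [123 109  90 101 112 110 106 108 106 106 106 107 109 108 105 106 106 106
  106 106 104 104 102  95]
 [124 108  88  83  93  93  94  93  94  94  94  95  95  93  96  95  95  93
   93  92  94  93  89  84]
 [122 107  84  76  77  80  82  84  85  81  83  85  86  85  85  84  85  84
   82  85  83  83  82  78]
 [124 114 100  89  86  87  88  84  85  83  84  85  85  87  83  85  85  85
   83  82  79  74  75  72]
 [125 123 118 111 108 108 106 105 102 103 100 101  99  99  99  99 100 101
  100  89  78  67  68  71]
 [124 127 126 125 125 125 125 122 121 121 121 121 122 119 119 119 119 121
  119 102  75  61  65  67]]
```

View pics/m6.png

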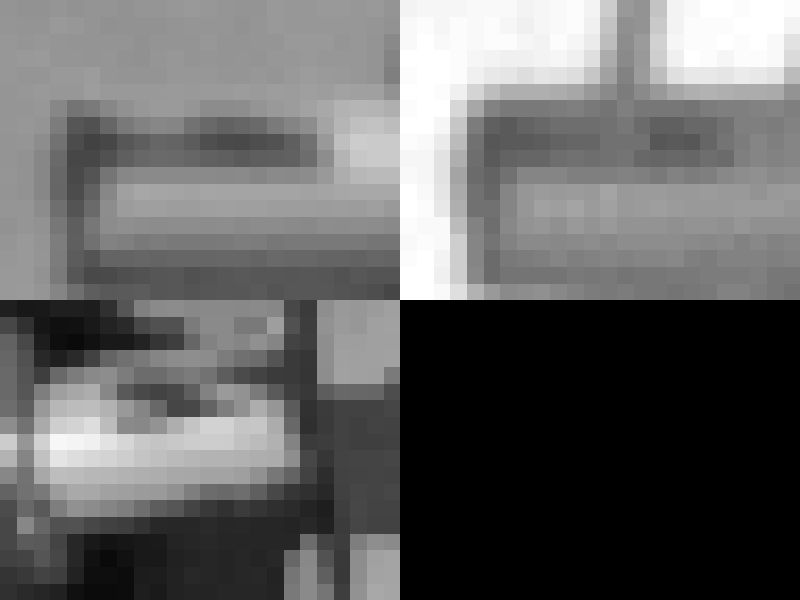

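Vision allows the hole anywhere within about 3 mm of here, so I'll feel: gently down first.

```bash
python3 -m inch '[[[0,0,0.001],0],[[0,0,0.002],0],[[0,0,0.003],0],[[0,0,0.003],0]]'; python3 -m inch '[[[0,0,0.001],0],[[0,0,0.002],0],[[0,0,0.003],0],[[0,0,0.003],0]]'
```

```text
time_s: 10.33
tcp_pos: [545.2, 72.7, 183.7]
eef_rot: [-0.013, 0.996, 0.092, -0.009]
force: [0.7, 0.3, -0.0]
width: 0.112
time_s: 10.67
tcp_pos: [545.2, 72.7, 181.4]
eef_rot: [-0.013, 0.996, 0.092, -0.009]
force: [0.1, -0.9, -1.0]
width: 0.112
```

```bash
python3 -m inch '[[[0,0,0.001],0],[[0,0,0.002],0],[[0,0,0.003],0],[[0,0,0.003],0]]'; python3 -m inch '[[[0,0,0.001],0],[[0,0,0.002],0],[[0,0,0.003],0],[[0,0,0.003],0]]';python3 - <<'E'
from h import *
import pickle
a=grab('scene');b=grab('top');pickle.dump((a,b),open('p7.pkl','wb'))
m=np.hstack([cv2.resize(a['color'][165:240,375:425,::-1],(400,600),interpolation=cv2.INTER_CUBIC),cv2.resize(b['color'][190:265,180:230,::-1],(400,600),interpolation=cv2.INTER_CUBIC)])
cv2.imwrite('pics/m7.png',m)
E
```

```text
time_s: 11.0
tcp_pos: [545.2, 72.8, 179.4]
eef_rot: [-0.013, 0.996, 0.092, -0.009]
force: [-0.7, -0.1, 3.5]
width: 0.108
time_s: 11.33
tcp_pos: [545.2, 72.6, 178.0]
eef_rot: [-0.013, 0.996, 0.092, -0.009]
force: [-1.9, -1.1, 6.6]
width: 0.119
```

View pics/m7.png

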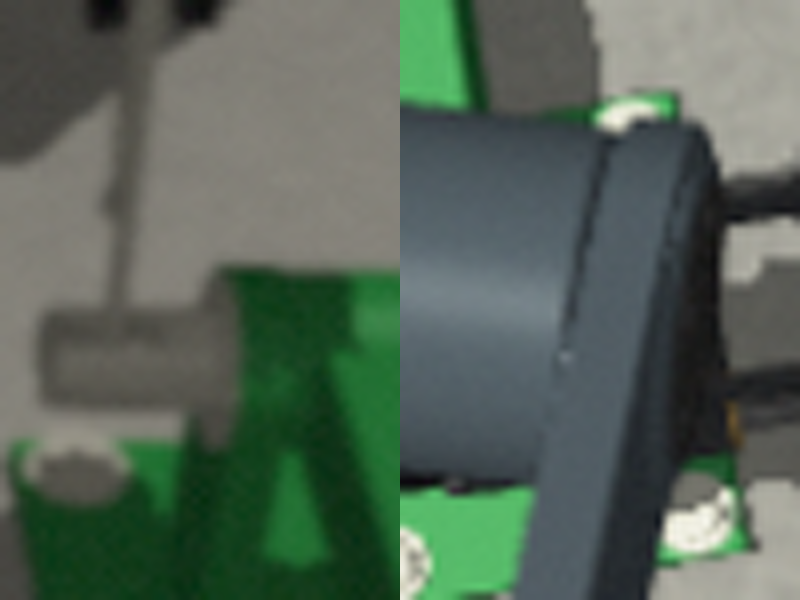

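At (120,315) in the left half, the leg runs into the front upper side of the pin. The bow foot's travel since the earlier picture shows 6–9 mm of leg hidden, so the tip is in the leaning hole and meeting its wall. I'll turn the pin upright by easing -x.

```bash
python3 -m inch '[[[-0.001,0,-0.002],0],[[-0.002,0,-0.002],0],[[-0.003,0,-0.002],0],[[-0.003,0,-0.002],0]]'; python3 -m inch '[[[-0.001,0,0.001],0],[[-0.002,0,0.002],0],[[-0.003,0,0.003],0],[[-0.003,0,0.003],0]]'
```

```text
time_s: 11.77
tcp_pos: [543.6, 72.2, 179.6]
eef_rot: [-0.013, 0.996, 0.092, -0.008]
force: [1.0, 0.8, 1.6]
width: 0.11
time_s: 12.1
tcp_pos: [541.5, 71.8, 177.0]
eef_rot: [-0.013, 0.996, 0.092, -0.008]
force: [1.8, 0.3, -1.0]
width: 0.112
```

```bash
python3 -m inch '[[[-0.0005,0,0.002],0],[[-0.001,0,0.004],0],[[-0.001,0,0.005],0],[[-0.001,0,0.005],0]]'; python3 -m inch '[[[0,0,0.0015],0],[[0,0,0.003],0],[[0,0,0.005],0],[[0,0,0.005],0]]'
```

```text
time_s: 12.43
tcp_pos: [540.6, 71.7, 172.9]
eef_rot: [-0.013, 0.996, 0.092, -0.008]
force: [1.7, -0.2, -0.2]
width: 0.111
time_s: 12.77
tcp_pos: [540.6, 71.7, 168.8]
eef_rot: [-0.013, 0.996, 0.092, -0.008]
force: [2.5, 0.1, -0.2]
width: 0.113
```

```bash
python3 -m inch '[[[0.0005,0,0.003],0],[[0.0008,0,0.006],0],[[0.001,0,0.01],0],[[0.001,0,0.01],0]]'; python3 -m inch '[[[0.0003,0,0.003],0],[[0.0006,0,0.006],0],[[0.0007,0,0.01],0],[[0.0007,0,0.01],0]]'
```

```text
time_s: 13.1
tcp_pos: [541.2, 72.0, 160.7]
eef_rot: [-0.013, 0.996, 0.092, -0.008]
force: [3.2, -0.4, -0.5]
width: 0.111
time_s: 13.43
tcp_pos: [541.7, 72.3, 152.6]
eef_rot: [-0.013, 0.996, 0.092, -0.008]
force: [3.2, 0.1, -2.0]
width: 0.108
```

```bash
python3 -m inch '[[[0.001,0,0.002],0],[[0.0015,0,0.004],0],[[0.0015,0,0.006],0],[[0.0015,0,0.006],0]]'; python3 -m inch '[[[0.0002,0,0.002],0],[[0.0004,0,0.004],0],[[0.0006,0,0.006],0],[[0.0006,0,0.006],0]]'
```

```text
time_s: 13.77
tcp_pos: [542.4, 72.6, 147.7]
eef_rot: [-0.013, 0.996, 0.092, -0.008]
force: [1.7, -0.5, -1.4]
width: 0.113
time_s: 14.1
tcp_pos: [542.6, 72.7, 143.6]
eef_rot: [-0.013, 0.996, 0.092, -0.008]
force: [-0.1, -1.9, 3.6]
width: 0.114
```

Bow is meeting the pin (3.6 N). Pressing on in small steps.

```bash
python3 -m inch '[[[0,0,0.002],0],[[0,0,0.004],0],[[0,0,0.006],0],[[0,0,0.006],0]]'; python3 -m inch '[[[0,0,0.002],0],[[0,0,0.004],0],[[0,0,0.006],0],[[0,0,0.006],0]]'
```

```text
time_s: 14.43
tcp_pos: [542.7, 72.7, 139.7]
eef_rot: [-0.013, 0.996, 0.092, -0.008]
force: [0.4, -1.0, 4.4]
width: 0.114
time_s: 14.77
tcp_pos: [542.9, 72.8, 135.6]
eef_rot: [-0.013, 0.996, 0.092, -0.008]
force: [1.5, -0.8, 2.8]
width: 0.112
```

```bash
python3 -m inch '[[[0.0003,0,0.002],0],[[0.0005,0,0.004],0],[[0.0005,0,0.006],0],[[0.0005,0,0.006],0]]'; python3 -m inch '[[[0.0003,0,0.002],0],[[0.0005,0,0.004],0],[[0.0005,0,0.006],0],[[0.0005,0,0.006],0]]'
```

```text
time_s: 15.1
tcp_pos: [543.3, 72.9, 130.7]
eef_rot: [-0.013, 0.996, 0.092, -0.007]
force: [1.9, -0.9, 1.0]
width: 0.112
time_s: 15.43
tcp_pos: [543.6, 73.1, 125.4]
eef_rot: [-0.013, 0.996, 0.092, -0.007]
force: [2.8, -1.6, -3.1]
width: 0.113
```

```bash
python3 -m inch '[[[0.0005,0,0.002],0],[[0.001,0,0.004],0],[[0.001,0,0.005],0],[[0.001,0,0.005],0]]'; python3 -m inch '[[[0.0003,0,0.001],0],[[0.0003,0,0.002],0],[[0.0003,0,0.003],0],[[0.0003,0,0.003],0]]'
```

```text
time_s: 15.77
tcp_pos: [544.2, 73.3, 121.3]
eef_rot: [-0.013, 0.996, 0.092, -0.008]
force: [2.1, -0.8, -2.1]
width: 0.113
time_s: 16.1
tcp_pos: [544.4, 73.3, 119.0]
eef_rot: [-0.013, 0.996, 0.092, -0.008]
force: [2.1, -2.1, 0.0]
width: 0.11
```

```bash
python3 -m inch '[[[0.0003,0,0.001],0],[[0.0003,0,0.0013],0],[[0.0003,0,0.0013],0]]'
```

```text
time_s: 16.35
tcp_pos: [544.5, 73.4, 118.0]
eef_rot: [-0.013, 0.996, 0.092, -0.008]
force: [1.1, -1.0, 0.7]
width: 0.111
```

Home (force near zero, 29–30 mm past the first contact height by geometry). Release and rise.

```bash
python3 -m inch '[[[0,0,0],0],[[0,0,0],0],[[0,0,0],0],[[0,0,-0.01],0]]' 0.3; python3 -m inch '[[[0,0,-0.03],0],[[0,0,-0.08],0],[[0,0,-0.14],0],[[0,0,-0.18],0],[[0,0,-0.18],0]]'; python3 go.py 500 -120 260 10.5
```

```text
time_s: 16.68
tcp_pos: [542.7, 73.6, 124.3]
eef_rot: [-0.013, 0.996, 0.092, -0.01]
force: [-0.2, -0.1, 0.7]
width: 0.279
time_s: 17.1
tcp_pos: [550.2, 70.2, 267.1]
eef_rot: [-0.012, 0.996, 0.092, -0.003]
force: [-0.4, -0.4, 0.7]
width: 0.303
row [[-0.1124,0.2371,0.0040],0.0006] dist 197 t 17.1 F [-0.4 -0.4  0.7]
```

```bash
python3 -m inch '[[[-0.1124,0.2371,0],0],[[-0.1124,0.2371,0],0],[[-0.1124,0.2371,0],0],[[-0.1124,0.2371,0],0],[[-0.1124,0.2371,0],0]]' ; python3 - <<'E'
from h import *
import pickle
a=grab('scene');b=grab('top');pickle.dump((a,b),open('p8.pkl','wb'))
m=np.hstack([cv2.resize(a['color'][150:240,360:480,::-1],(400,300),interpolation=cv2.INTER_CUBIC),cv2.resize(b['color'][195:270,145:245,::-1],(400,300),interpolation=cv2.INTER_CUBIC)])
n=np.hstack([cv2.resize(i['color'][:,:,::-1],(400,300)) for i in (a,b)])
cv2.imwrite('pics/m8.png',np.vstack([m,n]))
E
```

```text
time_s: 17.52
tcp_pos: [498.7, -122.5, 263.1]
eef_rot: [-0.012, 0.996, 0.092, -0.003]
force: [0.8, -0.9, -0.8]
width: 0.3
```

View pics/m8.png

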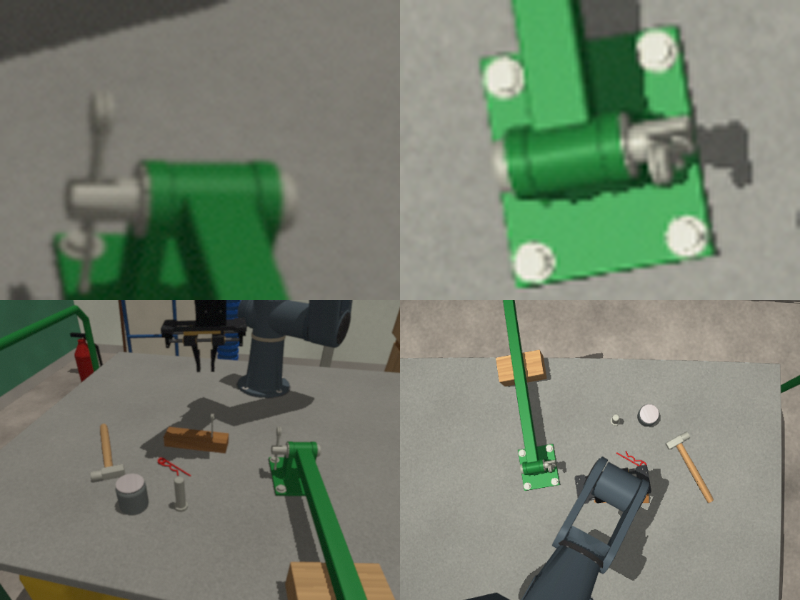

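The clip stands through the pin, eye above at scene px (390.6,182.4) and leg showing below. I'll check the eye height by triangulation.

```bash
python3 - <<'E'
from h import *
import pickle
a,b=pickle.load(open('p8.pkl','rb'))
print(tri(a,(360+102/3.333,150+108/3.333),b,(145+265/4,195+165/4)),proj(a,[545.5,76,138]),proj(b,[545.5,76,138]))
print('leg low end seen',proj(a,[555,77,32]), (360+85/3.333,150+292/3.333)); print(arm.state()['time_s'])
E
```

```text
(array([536.86773065,  72.18519155, 137.57549866]), np.float64(5.674178487863177)) [390.94898798 185.14945372] [208.47132137 232.51645626]
leg low end seen [384.23364634 234.66983991] (385.5025502550255, 237.60876087608762)
17.6167
```

```bash
python3 -c "
from workcell import arm
print(arm.sign_off())"
```

```text
the job is handed in; nothing more can be done
None
```

The drawbar pin is fully home and the larger R-clip is through its cross hole with the bow sprung over the pin. I handed the job in at about 17.6 s, with the gripper open and well clear.

- **Pin:** I pushed it with the shut fingers until it stopped dead at 33 N. The picture then showed the head against the fork and the hole end out on the other side.
- **Clip insertion:** I felt the leg into the leaning hole, where the highest force was 6.6 N, and eased the pin upright. I then pressed down; the bow took about 4.4 N to ride over. The clip drew itself in (about -3 N), and at the expected height the vertical force was near zero.
- **Height check:** in the last pictures the eye measured 137.6 mm above the bench, against 138 mm expected, and the leg shows below the pin.
- **Disagreements:** the eye measured about 8 mm further towards the robot than I expected. The two camera rays missed each other by 5.7 mm, so this is either measuring error or a slight lean of the clip. Camera positions of the hole along the pin also differed by a few mm, so I relied on feel there.
- **Other things:** I did not touch any of them. In the last pictures they stood where they began, though the arm hid part of the block in the top view.

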